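Clamp a rack of capped tubes in the multi-tube mixer

TASK

Make the tube mixer ready to run: gently push the rack of capped tubes along the platform, fully home against the back stop. Then turn the clamp knob clockwise until you feel the clamp plate just touch the caps, give it a quarter of a turn more, and let go. Do not crush the tubes, and leave the other things on the table alone.

Things in the scene. Friction and masses are not known exactly. Their poses are not given: they have to be found in the camera images.
- mixer: Tube mixer, fixed: white box 270 x 240 mm, aluminium platform on it (top 103 mm above the table) with two guide rails 89 mm apart, and across it a bridge on two posts that holds the clamp screw: 28 mm wide in x, 176 mm long in y, its top 248 mm (post nuts 257 mm) above the table. Origin: on the table below the screw's axis; x runs along the rails, from its front (nearest the robot) to its back; z up.
- back_stop (a point): Middle of the back stop's face at the platform's surface, 63 mm behind the screw's axis (axes as the mixer's). The rack is home when its rear end face touches this face. The stop is 30 mm high.
- tube_rack: White tube rack with 12 white-capped tubes, loose between the rails (1.5 mm play each side), not home yet. 126 mm long (along the rails), 86 mm wide, 60 mm high, cap tops 84 mm above its underside, about 0.45 kg. Origin: centre of its underside; x points along its length to the back stop. Push on its flat front end face, 63 mm from the origin; it slides at under 8 N.
- spindle: Clamp screw with all it carries: knob on top, below the bridge the 76 x 84 mm rubber-faced clamp plate. Origin: screw axis, at the knob's mid-height. The plate starts 1.5 to 7.5 mm above the caps of a rack that is home; how much cannot be known beforehand. It is sprung: as it touches, the moment with which the knob resists the hand (0.26 N m of friction before) shifts by 0.11 N m within 15 degrees, then slowly. It stays where left.
- knob_grip (a point): Centre of the clamp knob, on the screw's vertical axis, half-way up it: a round fluted black knob, 40 mm across and 28 mm high, its underside 14 to 27 mm above the bridge. Nothing stands beside it. It turns with the knob. The screw sinks 10 mm per turn.
- clamp_knob (a joint): Turn of the clamp knob in rad, growing clockwise as seen from above (which lowers the plate); starts between 1.2 and 1.9. The reading does not tell where the plate touches.
- blue_rack_at (a point): Bystander: blue tube rack 96 x 60 x 45 mm with open tubes; centre of its underside.
- reagent_at (a point): Bystander: dark glass reagent jar, 62 mm across, 130 mm high; centre of its underside.
- cap_at (a point): Bystander: black bottle cap, 36 mm across, 14 mm high; centre of its underside.
- pen_at (a point): Bystander: pen, 145 mm long; middle of its underside.
- tip_box_at (a point): Bystander: grey pipette tip box with clear lid, 120 x 85 x 72 mm; centre of its underside.
- beaker_at (a point): Bystander: glass beaker, 66 mm across, 85 mm high; centre of its underside.
There are look-alikes about, which are no part of the job. Leave any pink or red look-alike of the tube_rack alone.

How it is judged:
By the outcome, as a careful person would: the job done as asked, in the order asked, and still so for the second after the job is handed in, with the robot touching nothing.
It also fails if it takes over 72 s, if anything falls off the work surface, if the arm or the gripper's body presses on something with over 40 N, if the wrist force passes 120 N, or if a joint passes its speed limit or range.

ROBOT

A 7-joint arm with a two-finger parallel gripper is mounted at the origin on the work surface. World frame = base frame: x ahead of the robot, y to its left, z up, the work surface at z = 0. Lengths are in m, angles in degrees, forces in N, time in s.
With the tool pointing down it reaches from about 0.4 to 0.85 m from the base axis. Payload 10.4 kg.
Tool frame: the origin (TCP) lies midway between the tips of the shut fingers; the grasp point (between the pads) lies 19 mm behind it; x points along the fingers, y is the direction in which the jaws open and shut, and the axes are right-handed (so a half turn about x gives the same grasp; the last joint's range is limited). The gripper opens to 85 mm and grips with 20 to 120 N. Pads are 22 mm wide; open, the fingers measure 114 mm over their backs; the gripper's body (76 mm by 85 mm) begins 54 mm behind the grasp point. The pads swing forward as they close: fully open they stand 13 mm farther back than shut.
Start: joints at [74.106, 19.034, -3.707, 83.658, 1.238, 77.344, -5.071], TCP at [0.158, -0.605, 0.231] pointing down, gripper open.
Joint ranges: [-148.97, 148.97], [-28.65, 121.19], [-84.17, 76.75], [9.2, 138.47], [-72.65, 252.65], [3.7, 117.97], [-149.18, 149.18]. Speed limits (degrees/s): [127.2, 127.2, 159.86, 159.86, 180, 180, 180].

INTERFACE

Orientations are given as [roll, pitch, yaw] about the fixed x, y, z axes, in that order (R = Rz(yaw) Ry(pitch) Rx(roll)).
In Python, from workcell import get_obs, camera, calibration, hand_in gives the robot as it stands.
- The arm moves only by the tool arm_command, never from a script. Its arguments are lists of equal length, an entry for each row: "turn": the turn, a rotation vector about the tool's x, y, z in degrees, a list of three; "dp": the shift along the tool's x, y, z in units of 40 mm (1.0 is 40 mm), a list of three; "jaw": the opening in per cent of the stroke, from 0 (shut) to 100 (fully open). In form: {"turn": [[wx, wy, wz], ...], "dp": [[dx, dy, dz], ...], "jaw": [jaw, ...]}. A call has 1 to 12 rows; each row is the pose to reach, as a shift and turn from the pose commanded when the call began, along the tool's axes at that moment; what a row does not reach only later rows make up. A row lasts 1/10 s, in which the tool goes at most 50 mm and 8.59 degrees, less where a joint would pass 70% of its speed; a pose out of reach is approached as far as the arm can. A call with a gripper value outside its range is refused whole. The fingers move at their own pace and stop on an object; the grip force is fixed at half the most. Time passes only in rows, so rows that repeat a pose let the fingers close. It gives the time, the measured TCP pose, the force and the opening at its end, in the units of the state.
- get_obs(): the state, without advancing time (a new reading comes with each control period).
- camera(name): name is "scene" or "top"; returns (picture, depth): 420x560x3 uint8, blue, green, red; 420x560 float32, m along the optical axis (not along the pixel's ray), 0 where there is no reading.
- calibration(name): a dict with "K" (3x3 intrinsics, pixels), "R" (3x3) and "t" (3): a world point X has camera coordinates R X + t. Camera axes: x right, y down, z forward; pixel columns grow to the right and rows downward; lengths in m; the calibration is good to about 2 mm. A picture is of the moment at which its call begins. calibration takes no time and is no camera call.
- hand_in(): hands the job in, once; it reports no verdict.
The state is a dict: "time": time; "qpos": joint angles; "joint_velocities": joint speeds; "joint_efforts": joint torques, N m; "position": TCP position; "tcp_rot": TCP orientation; "contact_force": force on the tool from outside, world axes, zero at the start; "torque": the same for the moment, N m; "grip_width": opening from 0.0 (shut) to 1.0 (fully open).
Only numpy, scipy, OpenCV 4.12 (cv2) and the standard library are available. Lean on these libraries where they do the work, as an engineer would, in place of code of your own. Each camera call takes 0.05 s, during which the arm holds its last target.

## Working session

There is one attempt and no reset: what is moved stays moved. The work goes in short steps, Python scripts to look and compute and a tool call to move; the robot and the scene stay as the last step left them, time stands still between calls to the robot, and variables do not carry over. Pictures are saved under pics/ and viewed, and the job is handed in when it is done.

Besides the shell and the picture viewer there is one more tool, called after ">>>" as name(argument=value, ...) on one line, values as JSON. arm_command: Moves the arm, as the interface text tells. Its arguments: {"type":"object","properties":{"turn":{"type":"array"},"dp":{"type":"array"},"jaw":{"type":"array"}},"required":["turn","dp","jaw"]}

```bash
mkdir -p pics; python3 - <<'E'
from workcell import *
import cv2,numpy as np
for n in("scene","top"):
    p,d=camera(n); cv2.imwrite(f"pics/{n}0.png",p); np.save(f"pics/{n}0.npy",d)
    c=calibration(n); print(n,np.round(c["K"],1).tolist(),np.round(c["R"],3).tolist(),np.round(c["t"],3).tolist())
o=get_obs()
for k in o: print(k,np.round(o[k],3))
E
```

```text
scene [[485.0, 0.0, 289.2], [0.0, 485.0, 210.1], [0.0, 0.0, 1.0]] [[0.899, 0.438, -0.018], [0.243, -0.532, -0.811], [-0.365, 0.724, -0.585]] [-0.466, -0.009, 1.75]
top [[438.1, 0.0, 284.4], [0.0, 438.1, 208.6], [0.0, 0.0, 1.0]] [[-0.029, -1.0, -0.002], [-0.998, 0.029, -0.048], [0.048, 0.001, -0.999]] [-0.059, 0.533, 1.272]
time 0.1
qpos [74.107 19.068 -3.708 83.7    1.239 77.343 -5.069]
joint_velocities [ 0.026 -0.171  0.02  -0.147 -0.042 -0.095  0.001]
joint_efforts [ 2.0000e-03 -6.2675e+01  5.0000e-02 -3.9243e+01  1.6000e-02  7.0000e-03
 -0.0000e+00]
position [ 0.157 -0.605  0.231]
tcp_rot [-86.525  89.929 108.076]
contact_force [-0.1   -0.635 -0.234]
torque [ 0.022 -0.039 -0.039]
grip_width 1.0
```

View pics/scene0.png

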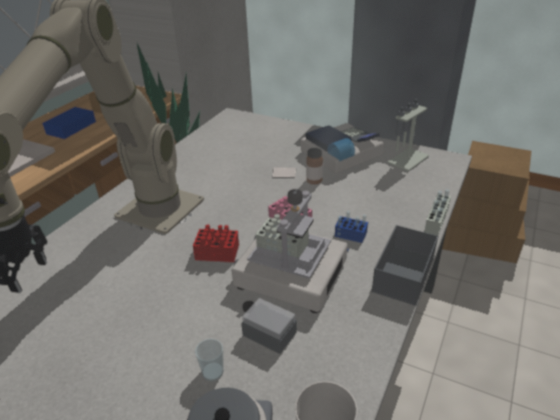

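View pics/top0.png

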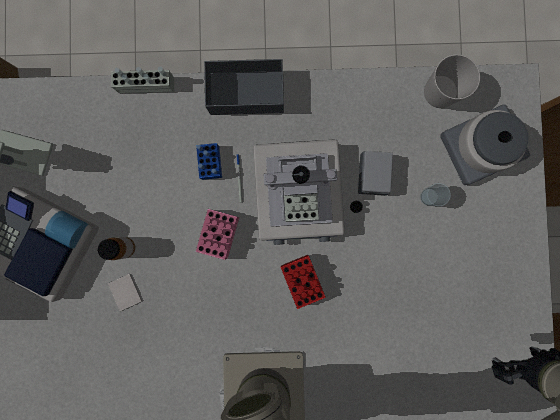

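```bash
cat > h.py <<'E'
from workcell import *
import cv2,numpy as np
def crop(n,src,x0,y0,x1,y1,s,out):
    p=cv2.imread(src); c=cv2.resize(p[y0:y1,x0:x1],None,fx=s,fy=s,interpolation=cv2.INTER_CUBIC); cv2.imwrite(out,c)
def px(n,u,v,z):
    "pixel onto plane world z"
    c=calibration(n);K,R,t=[np.array(c[k],float) for k in("K","R","t")]
    r=R.T@np.linalg.solve(K,[u,v,1]); o=-R.T@t
    return o+r*(z-o[2])/r[2]
def cloud(n,d):
    c=calibration(n);K,R,t=[np.array(c[k],float) for k in("K","R","t")]
    v,u=np.mgrid[:d.shape[0],:d.shape[1]]
    X=np.stack([(u-K[0,2])/K[0,0]*d,(v-K[1,2])/K[1,1]*d,d],-1)
    return (X-t)@R
E
python3 - <<'E'
from h import *
crop(0,"pics/top0.png",240,125,400,265,5,"pics/topc.png")
crop(0,"pics/scene0.png",220,170,370,320,4,"pics/scenec.png")
d=np.load("pics/top0.npy"); P=cloud("top",d)
for v in range(150,245,4):
    print(v,' '.join(f"{P[v,u,2]*1000:4.0f}" for u in range(252,348,4)))
E
```

```text
150   -3   82   80   78   79   80   79   79   82   82   83   79   80   75   81   83   79   85   83   80   84   82   -0    5
154   -3   78   79   76   81   81   82   81   79   78   77   83   83   79   81  105  103   99  107   81   84   81   -5    1
158    2   83   81   78  109  102  102  132  136  134  129  137  128  125  122  121  101  106  107   83   80   84   -2   -1
162    3   81   83   81  109  109  103  124  101  107  103  104  103  106  100  101  102  101  103  107   80   78   -1   -3
166    8   84   80   80  101  105  105  123  200  200  205  203  305  301  198  205  121  107  105  103   80   83   -4    1
170    5   83   84   81  104  101  105  121  201  195  199  298  302  304  304  249  250  253  248  246  258  249    1    1
174   -2   81   85  247  258  247  247  249  249  246  248  303  307  305  299  249  247  252  248  258  261  251   77   -2
178   -1   79   80  253  261  255  251  245  243  248  248  302  304  300  300  249  248  248  245  253  255  250   79    4
182    0   75   81  246  257  253  248  247  245  252  250  248  301  289  237  204  203  105  128  106   79
[... 1175 characters left out ...]
  103  106  108  101  109  102  103  106  101  101  103  103   81   79   79    3
226    0    0   80   82   81   80   81   84   86   85   79   83   85   80   81   83   79   76   80   84   80   80   78    4
230    4   -1   80   81   82   79   80   78   80   81   76   85   82   83   78   83   78   82   82   82   83   82   80   79
234   -1    0   81   78   83   82   81   82   82   82   82   81   85   86   81   81   83   77   85   81   83   79   75   -1
238    1    0   83   83   82   82   77   77   81   72   75   71   72   67   62    0    3   57   60   55    7    5   -0    3
242    2    1    3    3   -1    0   63   62   49   -0   -1    1   -6    2   -0   -4   -3   -1   -1    3    3    2   -1    6
```

View pics/topc.png

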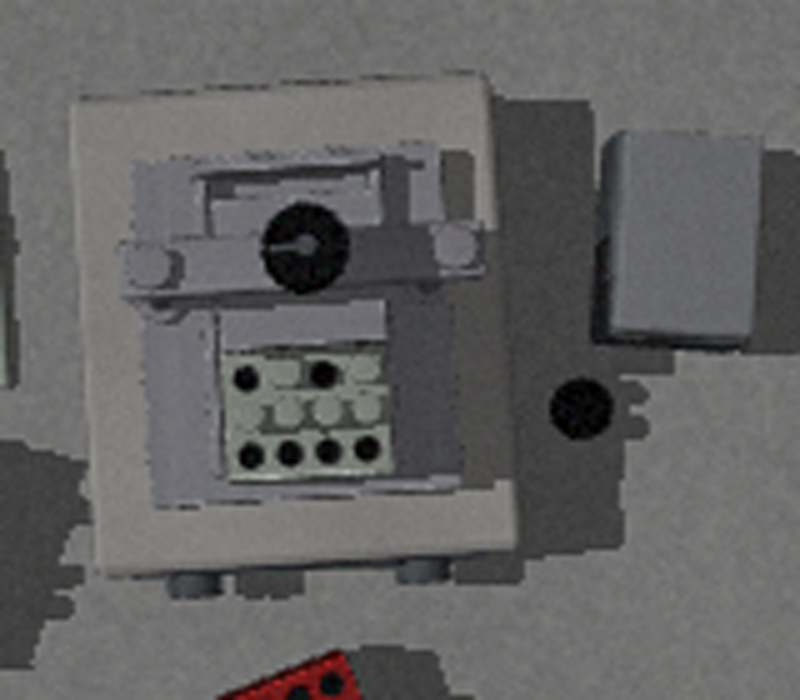

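View pics/scenec.png

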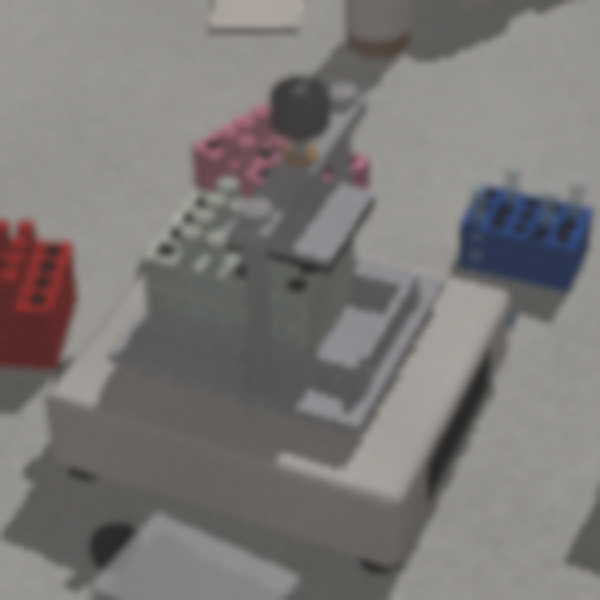

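```bash
python3 - <<'E'
from h import *
d=np.load("pics/top0.npy"); P=cloud("top",d)
sub=np.zeros(d.shape,bool); sub[135:240,245:350]=1
def fit(m,name,z):
    vv,uu=np.nonzero(m); 
    Q=np.array([px("top",u,v,z) for u,v in zip(uu,vv)])[:,:2]
    r=cv2.minAreaRect((Q*1000).astype(np.float32)); print(name,len(Q),np.round(r[0],1),np.round(r[1],1),round(r[2],2))
    return Q
Z=P[...,2]
bridge=sub&(Z>.238)&(Z<.256); fit(bridge,"bridge",.248)
knob=sub&(Z>.285)&(Z<.32); Q=fit(knob,"knob",.302); print(Q.mean(0), Q.min(0),Q.max(0))
print("knob z",np.median(Z[knob]), "bridge z",np.median(Z[bridge]))
rack=sub&(Z>.15)&(Z<.194); rack[:194]=0; Q=fit(rack,"rack",.163); 
box=sub&(Z>.07)&(Z<.31); fit(box,"box",.083)
plat=sub&(Z>.094)&(Z<.31); fit(plat,"plat",.103)
# box edges via pixels in crop
for nm,u,v,z in [("boxBL",72,98,.083),("boxBR",490,74,.083),("boxFR",517,548,.083),("boxFL",97,572,.083),
 ("knob",304,247,.302),("rackFL",229,482,.163),("rackFR",392,471,.163),("rackL2",221,350,.163),("plFL",155,506,.103),("plFR",461,487,.103),("plBL",133,160,.103),("brFL",125,304,.248),("brFR",483,272,.248),("brBL",120,242,.248),("brBR",480,222,.248)]:
    print(nm,np.round(px("top",240+u/5-.4,125+v/5-.4,z)*1000,1))
E
```

```text
bridge 579 [ 595.4 -114.6] [ 28.4 174.7] 2.09
knob 246 [ 594.8 -115. ] [38.7 38.8] 43.41
[ 0.59473678 -0.11452813] [ 0.57416375 -0.1333663 ] [ 0.61543469 -0.09443245]
knob z 0.30188370454201136 bridge z 0.24823052981486268
rack 868 [ 526.5 -117.7] [67.9 85.8] 1.93Traceback (most recent call last):
  File "<stdin>", line 14, in <module>
  File "<stdin>", line 6, in fit
  File "h.py", line 7, in px
    c=calibration(n);K,R,t=[np.array(c[k],float) for k in("K","R","t")]
ValueError: time passes only in moves, steps and waits
```

```bash
cat >> h.py <<'E'
from scipy.spatial.transform import Rotation as Ro
YAW=2.0; AX=np.array([.595,-.1147])
def cur():
    o=get_obs(); return np.array(o["position"]),Ro.from_euler("xyz",o["tcp_rot"],degrees=True),o
def mix(x,y):
    c,s=np.cos(np.radians(YAW)),np.sin(np.radians(YAW)); return AX+np.array([c*x-s*y,s*x+c*y])
def goal(yaw,tilt,flip=1):
    # tool x: down tilted fwd by tilt; tool y along mixer y*flip
    a=np.radians(tilt); x=np.array([np.sin(a),0,-np.cos(a)]); y=np.array([0,flip,0]); z=np.cross(x,y)
    return Ro.from_euler("z",yaw,degrees=True)*Ro.from_matrix(np.stack([x,y,z],1))
def plan(p,R):
    P,C,o=cur(); print("dp",np.round(C.inv().apply(np.array(p)-P)/.04,3),"turn",np.round((C.inv()*R).as_rotvec(degrees=True),2),"dist",np.round(np.linalg.norm(p-P),3))
def st():
    P,C,o=cur(); print(o["time"],np.round(P,4),"F",np.round(o["contact_force"],1),"T",np.round(o["torque"],3),"j",np.round(o["qpos"],1),"w",round(o["grip_width"],3)); print(np.round(C.as_matrix(),3).tolist())
E
python3 - <<'E'
from h import *
st()
xy=mix(-145,0) if 0 else mix(-.150,0)
print(xy)
for f in(1,-1): plan([*xy,.25],goal(YAW,30,f))
E
```

```text
0.1 [ 0.1574 -0.6045  0.2306] F [-0.1 -0.6 -0.2] T [ 0.022 -0.039 -0.039] j [74.1 19.1 -3.7 83.7  1.2 77.3 -5.1] w 1.0
[[-0.0, 0.252, -0.968], [0.001, -0.968, -0.252], [-1.0, -0.001, 0.0]]
[ 0.44509138 -0.11993492]
dp [ -0.473  -9.911 -10.013] turn [-162.05   -4.89   43.44] dist 0.564
dp [ -0.473  -9.911 -10.013] turn [12.29 29.89  3.37] dist 0.564
```

```bash
python3 - <<'E'
from h import *
xy=mix(-.140,0)
print(xy);plan([*xy,.25],goal(YAW,15,-1))
E
```

```text
[ 0.45508528 -0.11958593]
dp [ -0.473  -9.856 -10.257] turn [12.52 14.95  1.72] dist 0.569
```

>>> arm_command(turn=[[3,4,0.4],[6,7.5,0.9],[9,11,1.3],[12.52,14.95,1.72],[12.52,14.95,1.72],[12.52,14.95,1.72],[12.52,14.95,1.72],[12.52,14.95,1.72],[12.52,14.95,1.72],[12.52,14.95,1.72],[12.52,14.95,1.72],[12.52,14.95,1.72]], dp=[[-0.47,-9.86,-10.26],[-0.47,-9.86,-10.26],[-0.47,-9.86,-10.26],[-0.47,-9.86,-10.26],[-0.47,-9.86,-10.26],[-0.47,-9.86,-10.26],[-0.47,-9.86,-10.26],[-0.47,-9.86,-10.26],[-0.47,-9.86,-10.26],[-0.47,-9.86,-10.26],[-0.47,-9.86,-10.26],[-0.47,-9.86,-10.26]], jaw=[0,0,0,0,0,0,0,0,0,0,0,0])

```text
time: 1.3
position: [0.457, -0.1151, 0.2505]
tcp_rot: [179.6, 74.9, 1.9]
contact_force: [-0.2, 0.5, 0.7]
grip_width: -0.002
```

```bash
python3 - <<'E'
from h import *
st()
xy=mix(-.140,0)
plan([*xy,.25],goal(YAW,15,-1))
E
```

```text
1.3 [ 0.457  -0.1151  0.2505] F [-0.2  0.5  0.7] T [-0.021  0.333 -0.017] j [ 55.1 -12.2 -37.8 113.8 -13.9  62.2 -65.6] w -0.002
[[0.26, 0.04, -0.965], [0.009, -0.999, -0.039], [-0.966, 0.002, -0.26]]
dp [-0.002  0.111  0.054] turn [ 0.33 -0.06 -0.02] dist 0.005
```

```bash
python3 - <<'E'
from h import *
plan([*mix(-.140,0),.128],goal(YAW,15,-1))
E
```

```text
dp [2.943 0.105 0.846] turn [ 0.33 -0.06 -0.02] dist 0.123
```

>>> arm_command(turn=[[0.33,0,0],[0.33,0,0],[0.33,0,0],[0.33,0,0],[0.33,0,0],[0.33,0,0],[0.33,0,0],[0.33,0,0]], dp=[[0.75,0.05,0.2],[1.5,0.1,0.4],[2.2,0.1,0.65],[2.6,0.1,0.75],[2.94,0.1,0.85],[2.94,0.1,0.85],[2.94,0.1,0.85],[2.94,0.1,0.85]], jaw=[0,0,0,0,0,0,0,0])

```text
time: 2.1
position: [0.4536, -0.1242, 0.1286]
tcp_rot: [179.9, 74.9, 1.6]
contact_force: [-0.5, 0.3, 1.1]
grip_width: -0.005
```

```bash
python3 - <<'E'
from h import *
st()
for x in (-.125,-.085,-.072): plan([*mix(x,0),.128],goal(YAW,15,-1))
p,d=camera("top"); cv2.imwrite("pics/t1.png",p); crop(0,"pics/t1.png",240,125,400,265,5,"pics/t1c.png")
p,d=camera("scene"); cv2.imwrite("pics/s1.png",p); crop(0,"pics/s1.png",220,170,370,320,4,"pics/s1c.png")
E
```

```text
2.1 [ 0.4536 -0.1242  0.1286] F [-0.5  0.3  1.1] T [-0.018  0.268  0.013] j [ 55.1  -4.1 -40.6 123.4  -9.5  45.5 -68.3] w -0.005
[[0.26, 0.029, -0.965], [0.007, -1.0, -0.028], [-0.966, 0.0, -0.26]]
dp [ 0.124 -0.116 -0.397] turn [-0.31 -0.08 -0.11] dist 0.017
dp [ 0.384 -0.121 -1.363] turn [-0.31 -0.08 -0.11] dist 0.057
dp [ 0.468 -0.123 -1.677] turn [-0.31 -0.08 -0.11] dist 0.07
```

View pics/s1c.png

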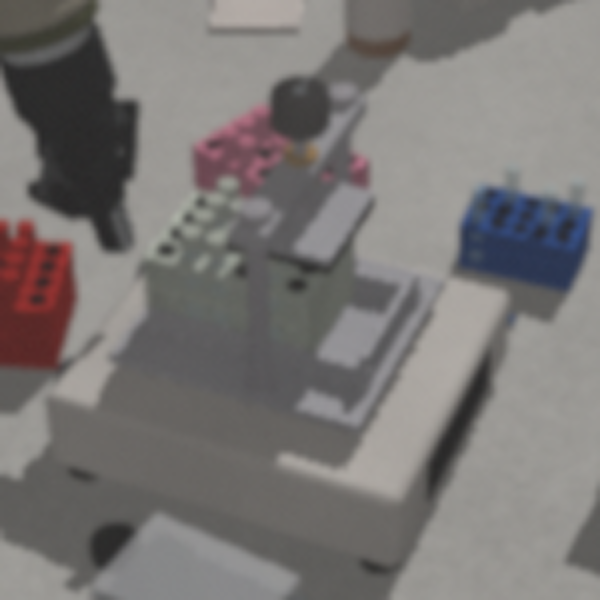

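>>> arm_command(turn=[[-0.3,0,0],[-0.3,0,0],[-0.3,0,0],[-0.3,0,0],[-0.3,0,0],[-0.3,0,0],[-0.3,0,0],[-0.3,0,0]], dp=[[0.04,-0.05,-0.12],[0.08,-0.1,-0.24],[0.12,-0.12,-0.36],[0.155,-0.12,-0.48],[0.18,-0.12,-0.57],[0.205,-0.12,-0.66],[0.23,-0.12,-0.75],[0.23,-0.12,-0.75]], jaw=[0,0,0,0,0,0,0,0])

```text
time: 3.0
position: [0.4844, -0.1182, 0.1265]
tcp_rot: [179.8, 75.0, 1.8]
contact_force: [1.2, 0.6, 0.1]
grip_width: -0.002
```

```bash
python3 - <<'E'
from h import *
st()
for x in (-.090,-.080,-.072): plan([*mix(x,0),.128],goal(YAW,15,-1))
E
```

```text
3.0 [ 0.4844 -0.1182  0.1265] F [1.2 0.6 0.1] T [-0.02   0.335 -0.008] j [ 53.6   0.7 -42.4 120.   -4.1  45.  -74.2] w -0.002
[[0.259, 0.034, -0.965], [0.008, -0.999, -0.033], [-0.966, 0.001, -0.259]]
dp [ 0.097  0.008 -0.508] turn [-0.02  0.   -0.05] dist 0.021
dp [ 0.162  0.008 -0.749] turn [-0.02  0.   -0.05] dist 0.031
dp [ 0.213  0.008 -0.943] turn [-0.02  0.   -0.05] dist 0.039
```

>>> arm_command(turn=[[0,0,0],[0,0,0],[0,0,0],[0,0,0],[0,0,0],[0,0,0],[0,0,0],[0,0,0]], dp=[[0.01,0,-0.07],[0.03,0,-0.14],[0.05,0,-0.21],[0.06,0,-0.28],[0.07,0,-0.35],[0.08,0,-0.42],[0.09,0,-0.48],[0.1,0,-0.52]], jaw=[0,0,0,0,0,0,0,0])

```text
time: 3.8
position: [0.5056, -0.1175, 0.1282]
tcp_rot: [179.8, 75.0, 1.7]
contact_force: [-2.8, -0.2, -1.9]
grip_width: -0.002
```

```bash
python3 - <<'E'
from h import *
st()
for x in (-.080,-.072): plan([*mix(x,0),.128],goal(YAW,15,-1))
p,d=camera("top"); cv2.imwrite("pics/t2.png",p); crop(0,"pics/t2.png",240,125,400,265,5,"pics/t2c.png")
E
```

```text
3.8 [ 0.5056 -0.1175  0.1282] F [-2.8 -0.2 -1.9] T [-0.03   0.932 -0.04 ] j [ 52.4   3.8 -42.8 117.3  -0.6  45.2 -77.7] w -0.002
[[0.259, 0.034, -0.965], [0.008, -0.999, -0.033], [-0.966, 0.001, -0.259]]
dp [ 0.065  0.009 -0.226] turn [-0.01 -0.03 -0.07] dist 0.009
dp [ 0.117  0.008 -0.419] turn [-0.01 -0.03 -0.07] dist 0.017
```

View pics/t2c.png

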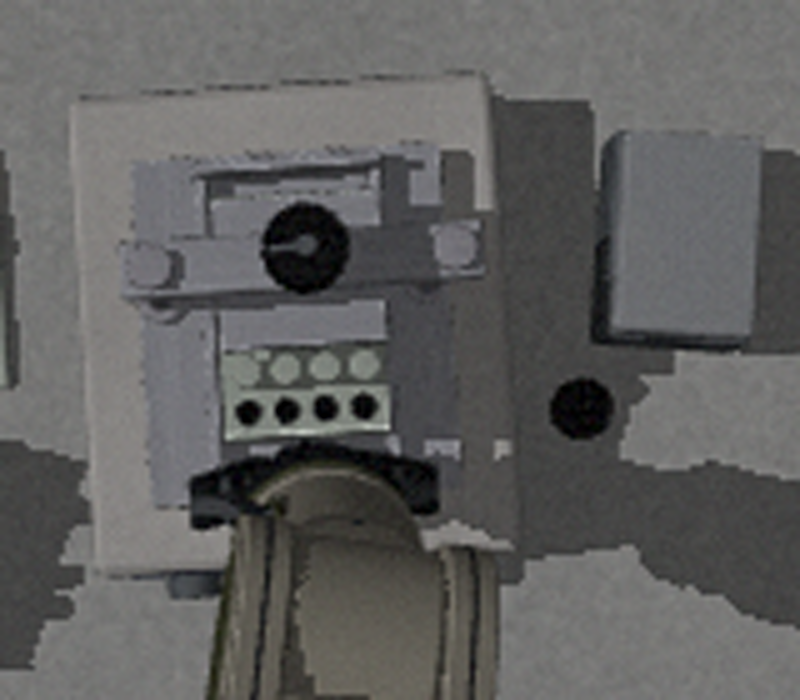

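>>> arm_command(turn=[[0,0,0],[0,0,0],[0,0,0],[0,0,0],[0,0,0],[0,0,0],[0,0,0]], dp=[[0.01,0,-0.06],[0.03,0,-0.12],[0.05,0,-0.18],[0.06,0,-0.24],[0.07,0,-0.3],[0.08,0,-0.34],[0.08,0,-0.34]], jaw=[0,0,0,0,0,0,0])

```text
time: 4.55
position: [0.5197, -0.117, 0.1286]
tcp_rot: [179.8, 75.0, 1.8]
contact_force: [-0.9, -0.2, -1.0]
grip_width: 0.001
```

```bash
python3 - <<'E'
from h import *
st()
E
```

```text
4.55 [ 0.5197 -0.117   0.1286] F [-0.9 -0.2 -1. ] T [-0.014  0.593  0.011] j [ 51.3   5.8 -42.8 115.5   1.6  45.4 -79.8] w 0.001
[[0.259, 0.035, -0.965], [0.008, -0.999, -0.034], [-0.966, 0.001, -0.26]]
```

>>> arm_command(turn=[[0,0,0],[0,0,0],[0,0,0]], dp=[[0.007,0,-0.025],[0.013,0,-0.05],[0.013,0,-0.05]], jaw=[0,0,0])

```text
time: 4.85
position: [0.5215, -0.117, 0.1286]
tcp_rot: [179.7, 75.0, 1.7]
contact_force: [-2.5, -0.0, -0.6]
grip_width: -0.004
```

>>> arm_command(turn=[[0,0,0],[0,0,0]], dp=[[0.007,0,-0.025],[0.007,0,-0.025]], jaw=[0,0])

```text
time: 5.05
position: [0.5226, -0.117, 0.1286]
tcp_rot: [179.7, 75.0, 1.7]
contact_force: [-2.5, -1.0, 0.6]
grip_width: -0.003
```

>>> arm_command(turn=[[0,0,0],[0,0,0]], dp=[[0.007,0,-0.025],[0.007,0,-0.025]], jaw=[0,0])

```text
time: 5.25
position: [0.5236, -0.117, 0.1286]
tcp_rot: [179.7, 75.0, 1.7]
contact_force: [-2.5, -0.0, 0.2]
grip_width: -0.002
```

>>> arm_command(turn=[[0,0,0],[0,0,0]], dp=[[0.007,0,-0.025],[0.007,0,-0.025]], jaw=[0,0])

```text
time: 5.45
position: [0.5238, -0.117, 0.1284]
tcp_rot: [179.7, 75.1, 1.7]
contact_force: [-10.4, -0.4, 7.4]
grip_width: 0.001
```

>>> arm_command(turn=[[0,0,0],[0,0,0]], dp=[[0.007,0,-0.025],[0.007,0,-0.025]], jaw=[0,0])

```text
time: 5.65
position: [0.524, -0.117, 0.1282]
tcp_rot: [179.7, 75.2, 1.7]
contact_force: [-17.7, 0.2, 11.5]
grip_width: -0.005
```

>>> arm_command(turn=[[0,0,0],[0,0,0],[0,0,0],[0,0,0],[0,0,0],[0,0,0]], dp=[[-0.03,0,0.1],[-0.08,0,0.3],[-0.26,0,0.97],[-0.5,0,1.5],[-0.6,0,2.0],[-0.6,0,2.0]], jaw=[0,0,0,0,0,0])

```text
time: 6.25
position: [0.4403, -0.1204, 0.1309]
tcp_rot: [179.4, 75.0, 1.3]
contact_force: [-0.1, -0.0, -0.1]
grip_width: 0.002
```

```bash
python3 - <<'E'
from h import *
st()
p,d=camera("top"); cv2.imwrite("pics/t3.png",p); crop(0,"pics/t3.png",240,125,400,265,5,"pics/t3c.png"); P=cloud("top",d)
p,d=camera("scene"); cv2.imwrite("pics/s3.png",p); crop(0,"pics/s3.png",240,170,370,280,6,"pics/s3c.png")
xy=mix(0,0)
plan([*mix(-.10,0),.36],goal(YAW,0,-1)); plan([*xy,.36],goal(YAW,0,-1))
E
```

```text
6.25 [ 0.4403 -0.1204  0.1309] F [-0.1 -0.  -0.1] T [ 0.02   0.305 -0.028] j [ 56.1  -6.7 -40.9 124.9 -11.8  46.2 -66.2] w 0.002
[[0.259, 0.033, -0.965], [0.006, -0.999, -0.032], [-0.966, 0.003, -0.259]]
dp [-5.172  0.013 -2.757] turn [ -0.04 -15.11  -0.16] dist 0.234
dp [-4.521  0.01  -5.17 ] turn [ -0.04 -15.11  -0.16] dist 0.275
```

View pics/t3c.png

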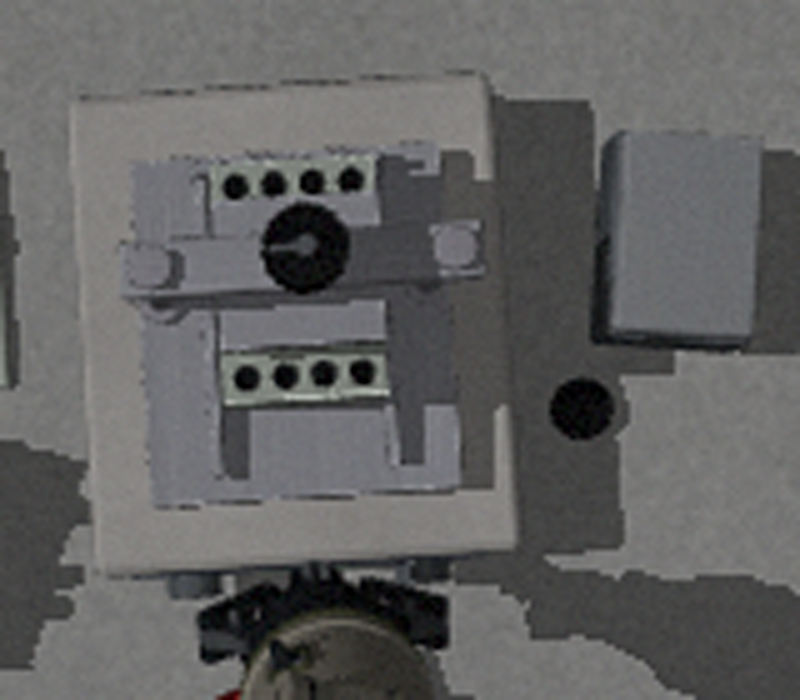

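View pics/s3c.png

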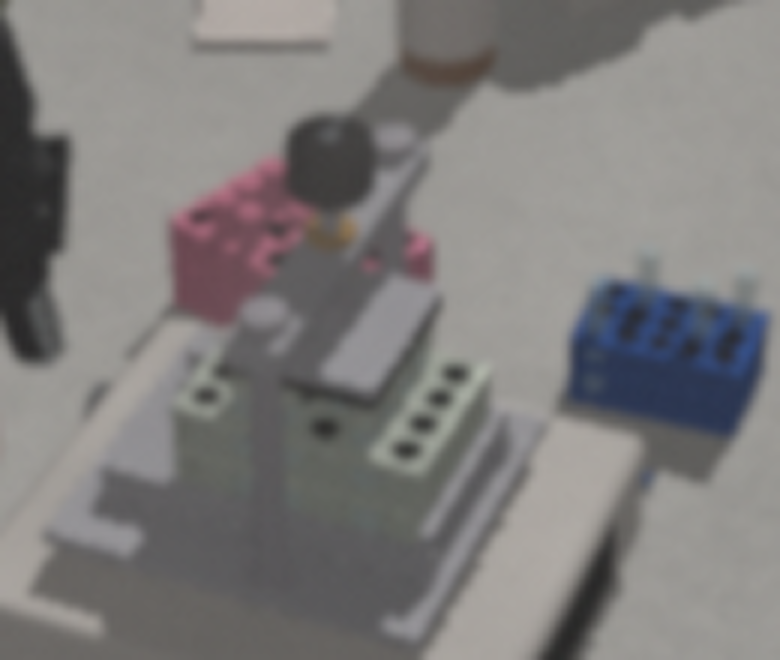

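>>> arm_command(turn=[[0,0,0],[0,-5,0],[0,-10,0],[0,-15.1,0],[0,-15.1,0],[0,-15.1,0],[0,-15.1,0],[0,-15.1,0],[0,-15.1,0]], dp=[[-1.0,0,-0.3],[-2.1,0,-0.9],[-3.2,0.01,-1.5],[-4.2,0.01,-2.1],[-5.17,0.01,-2.76],[-5.17,0.01,-2.76],[-4.52,0.01,-5.17],[-4.52,0.01,-5.17],[-4.52,0.01,-5.17]], jaw=[100,100,100,100,100,100,100,100,100])

```text
time: 7.25
position: [0.5993, -0.1142, 0.3527]
tcp_rot: [-45.3, 89.4, 136.8]
contact_force: [-0.2, 0.4, -1.0]
grip_width: 0.998
```

```bash
python3 - <<'E'
from h import *
st()
xy=np.array([.5949,-.1147])
plan([*xy,.34],Ro.from_rotvec([0,0,+48],degrees=True)*goal(YAW,0,-1))
E
```

```text
7.25 [ 0.5993 -0.1142  0.3527] F [-0.2  0.4 -1. ] T [-0.027 -0.006  0.055] j [ 41.3  22.  -48.4  71.5  15.9  93.7 -91.9] w 0.998
[[-0.007, 0.035, -0.999], [0.007, -0.999, -0.036], [-1.0, -0.007, 0.007]]
dp [0.318 0.011 0.108] turn [-47.96   0.21   0.55] dist 0.013
```

>>> arm_command(turn=[[-8,0,0],[-16,0,0.2],[-24,0,0.4],[-32,0,0.5],[-40,0,0.5],[-45,0.2,0.55],[-45,0.2,0.55],[-45,0.2,0.55]], dp=[[0.1,0.01,0.1],[0.3,0.01,0.1],[0.3,0.01,0.11],[0.3,0.01,0.11],[0.3,0.01,0.11],[0.3,0.01,0.11],[0.3,0.01,0.11],[0.3,0.01,0.11]], jaw=[100,100,100,100,100,100,100,100])

```text
time: 8.05
position: [0.5907, -0.1152, 0.3472]
tcp_rot: [80.8, 89.4, -52.4]
contact_force: [-0.3, -1.0, 0.7]
grip_width: 1.0
```

```bash
python3 - <<'E'
from h import *
st()
xy=np.array([.5949,-.1147])
plan([*xy,.265],Ro.from_rotvec([0,0,+45],degrees=True)*goal(YAW,0,-1))
E
```

```text
8.05 [ 0.5907 -0.1152  0.3472] F [-0.3 -1.   0.7] T [-0.012  0.013 -0.035] j [ 47.2  22.2 -55.9  74.2  18.7  92.5 -48.9] w 1.0
[[0.006, 0.729, -0.685], [-0.008, -0.685, -0.729], [-1.0, 0.01, 0.002]]
dp [ 2.055  0.047 -0.083] turn [-0.2   0.09 -0.56] dist 0.082
```

>>> arm_command(turn=[[-8,0,0],[-16,0,0],[-24,0,0],[-32,0,0],[-40,0,0],[-48,0,0],[-56,0,0],[-64,0,0],[-72,0,0],[-80,0,0],[-88,0,0],[-95,0,0]], dp=[[0,0,0],[0,0.05,-0.08],[0,0.05,-0.08],[0,0.05,-0.08],[0,0.05,-0.08],[0,0.05,-0.08],[0,0.05,-0.08],[0,0.05,-0.08],[0,0.05,-0.08],[0,0.05,-0.08],[0,0.05,-0.08],[0,0.05,-0.08]], jaw=[100,100,100,100,100,100,100,100,100,100,100,100])

```text
time: 9.25
position: [0.5943, -0.1142, 0.3472]
tcp_rot: [-16.8, 89.4, -54.6]
contact_force: [-0.5, -0.2, -0.6]
grip_width: 0.999
```

>>> arm_command(turn=[[-8,0,0],[-16,0,0],[-24,0,0],[-32,0,0],[-40,0,0],[-48,0,0],[-56,0,0],[-64,0,0],[-72,0,0],[-80,0,0],[-85,0,0],[-85,0,0]], dp=[[0,0,0],[0,0,0],[0,0,0],[0,0,0],[0,0,0],[0,0,0],[0,0,0],[0,0,0],[0,0,0],[0,0,0],[0,0,0],[0,0,0]], jaw=[100,100,100,100,100,100,100,100,100,100,100,100])

```text
time: 10.45
position: [0.5943, -0.1142, 0.3471]
tcp_rot: [-102.1, 89.4, -55.2]
contact_force: [0.6, 1.0, 0.8]
grip_width: 0.998
```

>>> arm_command(turn=[[0,0,0],[0,0,0],[0,0,0]], dp=[[0,0,0],[0,0,0],[0,0,0]], jaw=[100,100,100])

```text
time: 10.75
position: [0.5942, -0.1142, 0.3472]
tcp_rot: [-102.9, 89.4, -56.0]
contact_force: [0.0, 0.1, -0.0]
grip_width: 0.999
```

```bash
cat >> h.py <<'E'
def down(p):
    "vertical tool, keep azimuth"
    P,C,o=cur(); y=C.as_matrix()[:,1]; y[2]=0; y/=np.linalg.norm(y); x=np.array([0,0,-1.]); z=np.cross(x,y)
    plan(p,Ro.from_matrix(np.stack([x,y,z],1)))
E
python3 - <<'E'
from h import *
st(); down([.5949,-.1147,.34]); down([.5949,-.1147,.266])
E
```

```text
10.75 [ 0.5942 -0.1142  0.3472] F [ 0.   0.1 -0. ] T [-0.05   0.024  0.007] j [ 57.5  35.3 -82.2  73.2  36.   99.1 120.5] w 0.999
[[0.006, -0.73, 0.684], [-0.008, 0.684, 0.73], [-1.0, -0.01, -0.002]]
dp [ 0.18  -0.02   0.003] turn [-0.   -0.13  0.56] dist 0.007
dp [ 2.03e+00 -2.00e-03  7.00e-03] turn [-0.   -0.13  0.56] dist 0.081
```

>>> arm_command(turn=[[0,-0.1,0.55],[0,-0.1,0.55],[0,-0.1,0.55],[0,-0.1,0.55],[0,-0.1,0.55],[0,-0.1,0.55],[0,-0.1,0.55],[0,-0.1,0.55]], dp=[[0.4,0,0],[0.8,0,0],[1.2,0,0],[1.5,0,0],[1.8,0,0],[2.03,0,0],[2.03,0,0],[2.03,0,0]], jaw=[100,100,100,100,100,100,100,100])

```text
time: 11.55
position: [0.5947, -0.1148, 0.2663]
tcp_rot: [-136.8, 90.0, -89.8]
contact_force: [-0.3, -0.6, 0.3]
grip_width: 1.001
```

```bash
python3 - <<'E'
from h import *
st(); down([.5949,-.1147,.266])
p,d=camera("scene"); cv2.imwrite("pics/s4.png",p); crop(0,"pics/s4.png",240,130,370,240,6,"pics/s4c.png")
E
```

```text
11.55 [ 0.5947 -0.1148  0.2663] F [-0.3 -0.6  0.3] T [-0.01   0.007 -0.06 ] j [ 59.2  38.1 -80.9  81.1  37.6  91.5 118.9] w 1.001
[[0.0, -0.731, 0.682], [-0.0, 0.682, 0.731], [-1.0, -0.0, -0.0]]
dp [ 0.007 -0.002  0.005] turn [-0.   -0.01  0.01] dist 0.0
```

View pics/s4c.png

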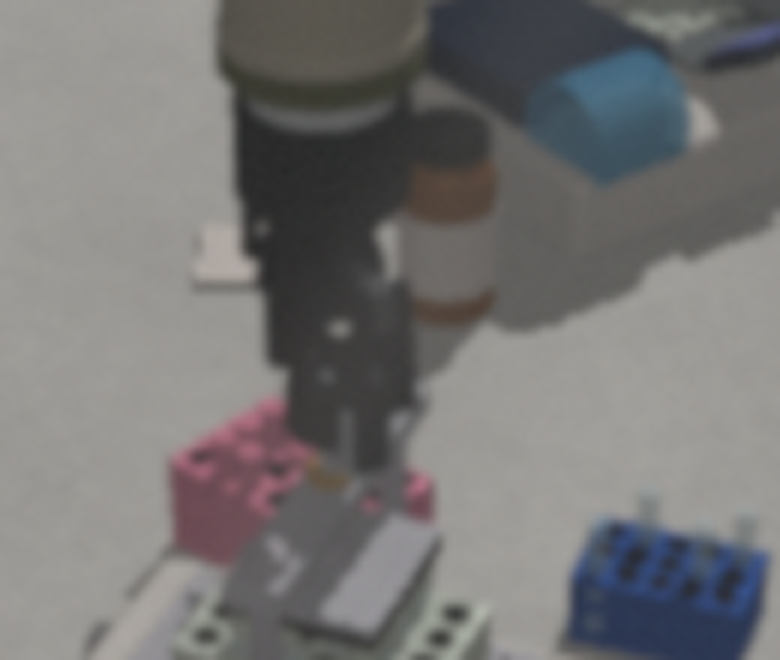

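Fingers straddle the knob at mid-height (around pixel 350,430). Close.

>>> arm_command(turn=[[0,0,0],[0,0,0],[0,0,0],[0,0,0],[0,0,0],[0,0,0],[0,0,0],[0,0,0],[0,0,0],[0,0,0]], dp=[[0,0,0],[0,0,0],[0,0,0],[0,0,0],[0,0,0],[0,0,0],[0,0,0],[0,0,0],[0,0,0],[0,0,0]], jaw=[20,20,20,20,20,20,20,20,20,20])

```text
time: 12.6
position: [0.5955, -0.1155, 0.2667]
tcp_rot: [-73.1, 89.9, -26.2]
contact_force: [4.0, -3.0, 3.6]
grip_width: 0.451
```

```bash
python3 - <<'E'
from h import *
st()
E
```

```text
12.6 [ 0.5955 -0.1155  0.2667] F [ 4.  -3.   3.6] T [-0.687 -0.986  0.068] j [ 59.2  38.1 -80.9  81.   37.6  91.4 118.9] w 0.451
[[0.002, -0.73, 0.683], [-0.001, 0.683, 0.73], [-1.0, -0.002, 0.001]]
```

>>> arm_command(turn=[[4,0,0],[8,0,0],[12,0,0],[12,0,0]], dp=[[0.002,-0.03,0],[0.005,-0.03,0],[0.008,-0.03,0],[0.008,-0.03,0]], jaw=[10,10,10,10])

```text
time: 13.0
position: [0.5953, -0.1153, 0.2663]
tcp_rot: [-137.9, 90.0, -103.0]
contact_force: [-1.0, -0.1, 5.7]
grip_width: 0.453
```

```bash
cat >> h.py <<'E'
def tz():
    P,C,o=cur(); M=C.as_matrix(); az=np.degrees(np.arctan2(M[1,1],M[0,1]))
    print(round(o["time"],2),"az",round(az,2),"Tz",round(o["torque"][2],3),"F",np.round(o["contact_force"],1),"T",np.round(o["torque"],2),"P",np.round(P,4),"j7",round(o["qpos"][6],1),"e7",round(o["joint_efforts"][6],3),"w",round(o["grip_width"],3),"tilt",np.round(M[:2,0],3))
E
python3 -c "from h import *;tz()"
```

```text
13.0 az 124.89 Tz -0.278 F [-1.  -0.1  5.7] T [-0.    0.48 -0.28] P [ 0.5953 -0.1153  0.2663] j7 108.0 e7 -0.879 w 0.453 tilt [-0.    -0.001]
```

>>> arm_command(turn=[[4,0,0],[8,0,0],[12,0,0],[12,0,0]], dp=[[0.002,0,0],[0.005,0,0],[0.008,0,0],[0.008,0,0]], jaw=[10,10,10,10])

```text
time: 13.4
position: [0.5952, -0.1151, 0.266]
tcp_rot: [-157.2, 90.0, -134.2]
contact_force: [-2.7, 1.1, 6.4]
grip_width: 0.452
```

```bash
python3 -c "from h import *;tz()"
```

```text
13.4 az 112.94 Tz -0.273 F [-2.7  1.1  6.4] T [ 0.07  0.58 -0.27] P [ 0.5952 -0.1151  0.266 ] j7 97.1 e7 -0.73 w 0.452 tilt [-0.001 -0.001]
```

>>> arm_command(turn=[[4,0,0],[8,0,0],[12,0,0],[12,0,0]], dp=[[0.002,0,0],[0.005,0,0],[0.008,0,0],[0.008,0,0]], jaw=[10,10,10,10])

```text
time: 13.8
position: [0.5951, -0.1148, 0.2657]
tcp_rot: [-168.3, 90.0, -157.3]
contact_force: [-4.3, 0.8, 6.3]
grip_width: 0.453
```

```bash
python3 -c "from h import *;tz()"
```

```text
13.8 az 100.96 Tz -0.256 F [-4.3  0.8  6.3] T [ 0.2   0.68 -0.26] P [ 0.5951 -0.1148  0.2657] j7 86.2 e7 -0.731 w 0.453 tilt [-0.001 -0.   ]
```

>>> arm_command(turn=[[4,0,0],[8,0,0],[12,0,0],[12,0,0]], dp=[[0.002,0,0],[0.005,0,0],[0.008,0,0],[0.008,0,0]], jaw=[10,10,10,10])

```text
time: 14.2
position: [0.5951, -0.1146, 0.2653]
tcp_rot: [-175.4, 90.0, -176.4]
contact_force: [-2.8, 2.0, 6.5]
grip_width: 0.453
```

```bash
python3 -c "from h import *;tz()"
```

```text
14.2 az 88.98 Tz -0.328 F [-2.8  2.   6.5] T [ 0.31  0.75 -0.33] P [ 0.5951 -0.1146  0.2653] j7 75.3 e7 -0.734 w 0.453 tilt [-0.001 -0.   ]
```

>>> arm_command(turn=[[4,0,0],[8,0,0],[12,0,0],[12,0,0]], dp=[[0.002,0,0],[0.005,0,0],[0.008,0,0],[0.008,0,0]], jaw=[10,10,10,10])

```text
time: 14.6
position: [0.5951, -0.1143, 0.265]
tcp_rot: [174.4, 90.0, 161.4]
contact_force: [-3.5, 2.4, 6.3]
grip_width: 0.45
```

```bash
python3 -c "from h import *;tz()"
```

```text
14.6 az 77.0 Tz -0.219 F [-3.5  2.4  6.3] T [ 0.45  0.73 -0.22] P [ 0.5951 -0.1143  0.265 ] j7 64.3 e7 -0.737 w 0.45 tilt [-0.001  0.   ]
```

>>> arm_command(turn=[[4,0,0],[8,0,0],[12,0,0],[12,0,0]], dp=[[0.002,0,0],[0.005,0,0],[0.008,0,0],[0.008,0,0]], jaw=[10,10,10,10])

```text
time: 15.0
position: [0.5952, -0.1141, 0.2647]
tcp_rot: [162.3, 90.0, 137.3]
contact_force: [-2.8, 3.1, 5.0]
grip_width: 0.456
```

```bash
python3 -c "from h import *;tz()"
```

```text
15.0 az 65.01 Tz -0.254 F [-2.8  3.1  5. ] T [ 0.61  0.66 -0.25] P [ 0.5952 -0.1141  0.2647] j7 53.3 e7 -0.741 w 0.456 tilt [-0.001  0.001]
```

>>> arm_command(turn=[[4,0,0],[8,0,0],[12,0,0],[12,0,0]], dp=[[0.002,0,0],[0.005,0,0],[0.008,0,0],[0.008,0,0]], jaw=[10,10,10,10])

```text
time: 15.4
position: [0.5953, -0.1139, 0.2644]
tcp_rot: [147.0, 89.9, 110.1]
contact_force: [-2.8, 4.0, 4.7]
grip_width: 0.455
```

```bash
python3 -c "from h import *;tz()"
```

```text
15.4 az 53.04 Tz -0.25 F [-2.8  4.   4.7] T [ 0.84  0.52 -0.25] P [ 0.5953 -0.1139  0.2644] j7 42.3 e7 -0.802 w 0.455 tilt [-0.     0.001]
```

>>> arm_command(turn=[[4,0,0],[8,0,0],[12,0,0],[12,0,0]], dp=[[0.002,0,0],[0.005,0,0],[0.008,0,0],[0.008,0,0]], jaw=[10,10,10,10])

```text
time: 15.8
position: [0.5955, -0.1137, 0.264]
tcp_rot: [136.4, 89.9, 87.5]
contact_force: [-1.8, 5.9, 5.5]
grip_width: 0.452
```

```bash
python3 -c "from h import *;tz()"
```

```text
15.8 az 41.1 Tz -0.273 F [-1.8  5.9  5.5] T [ 1.07  0.35 -0.27] P [ 0.5955 -0.1137  0.264 ] j7 31.3 e7 -0.873 w 0.452 tilt [0.    0.001]
```

```bash
cat >> h.py <<'E'
def avg(n=10):
    L=[];E=[]
    for i in range(n):
        camera("top"); o=get_obs(); L.append(o["torque"][2]); E.append(o["joint_efforts"][6])
    print("avg Tz",np.round(np.mean(L),4),"+-",np.round(np.std(L)/n**.5,4),"e7",np.round(np.mean(E),4)); tz()
E
python3 -c "
from h import *;avg(12)
P,C,o=cur(); print(C.inv().apply([0,.001,0])/.04)"
```

```text
avg Tz -0.2662 +- 0.0092 e7 0.2247
16.4 az 41.25 Tz -0.308 F [-1.2  6.4  6.5] T [ 1.09  0.38 -0.31] P [ 0.5955 -0.1137  0.264 ] j7 31.4 e7 0.271 w 0.456 tilt [0.    0.002]
[ 3.75044251e-05  1.64824352e-02 -1.87970190e-02]
```

>>> arm_command(turn=[[4,0,0],[8,0,0],[12,0,0],[12,0,0]], dp=[[0.002,0.01,-0.01],[0.005,0.016,-0.019],[0.008,0.016,-0.019],[0.008,0.016,-0.019]], jaw=[10,10,10,10])

```text
time: 16.8
position: [0.5958, -0.1135, 0.2639]
tcp_rot: [79.0, 90.0, 18.1]
contact_force: [-0.0, 3.5, 6.5]
grip_width: 0.45
```

```bash
python3 -c "from h import *;tz();avg(6)"
```

```text
16.8 az 29.07 Tz -0.14 F [-0.   3.5  6.5] T [ 0.61  0.22 -0.14] P [ 0.5958 -0.1135  0.2639] j7 20.1 e7 -0.867 w 0.45 tilt [0.001 0.   ]
avg Tz -0.1661 +- 0.0089 e7 0.0791
17.1 az 29.19 Tz -0.173 F [0.5 3.7 7. ] T [ 0.6   0.25 -0.17] P [ 0.5958 -0.1135  0.2639] j7 20.2 e7 0.16 w 0.456 tilt [0.001 0.001]
```

>>> arm_command(turn=[[4,0,0],[8,0,0],[12,0,0],[12,0,0]], dp=[[0.002,0,0],[0.005,0,0],[0.008,0,0],[0.008,0,0]], jaw=[10,10,10,10])

```text
time: 17.5
position: [0.596, -0.1134, 0.2636]
tcp_rot: [91.6, 89.9, 18.6]
contact_force: [1.0, 3.0, 6.6]
grip_width: 0.453
```

```bash
python3 -c "from h import *;tz();avg(6)"
```

```text
17.5 az 17.08 Tz -0.165 F [1.  3.  6.6] T [ 0.69 -0.11 -0.16] P [ 0.596  -0.1134  0.2636] j7 8.9 e7 -0.883 w 0.453 tilt [0.001 0.   ]
avg Tz -0.1459 +- 0.0124 e7 0.0668
17.8 az 17.2 Tz -0.194 F [0.7 4.3 6. ] T [ 0.7  -0.12 -0.19] P [ 0.596  -0.1134  0.2636] j7 9.0 e7 0.148 w 0.452 tilt [0.001 0.001]
```

>>> arm_command(turn=[[4,0,0],[8,0,0],[12,0,0],[12,0,0]], dp=[[0.002,0,0],[0.005,0,0],[0.008,0,0],[0.008,0,0]], jaw=[10,10,10,10])

```text
time: 18.2
position: [0.5963, -0.1133, 0.2633]
tcp_rot: [100.9, 89.9, 16.0]
contact_force: [3.6, 3.7, 4.9]
grip_width: 0.456
```

```bash
python3 -c "from h import *;tz();avg(6)"
```

```text
18.2 az 5.09 Tz -0.18 F [3.6 3.7 4.9] T [ 0.74 -0.45 -0.18] P [ 0.5963 -0.1133  0.2633] j7 -2.3 e7 -0.922 w 0.456 tilt [0.002 0.001]
avg Tz -0.1366 +- 0.0072 e7 0.052
18.5 az 5.22 Tz -0.167 F [2.7 3.4 6.2] T [ 0.77 -0.38 -0.17] P [ 0.5962 -0.1134  0.2633] j7 -2.2 e7 0.136 w 0.454 tilt [0.002 0.001]
```

>>> arm_command(turn=[[4,0,0],[9,0,0],[14,0,0],[19,0,0],[24,0,0],[28,0,0],[28,0,0]], dp=[[0.003,0.005,-0.005],[0.006,0.01,-0.01],[0.01,0.015,-0.015],[0.013,0.015,-0.015],[0.017,0.015,-0.015],[0.02,0.015,-0.015],[0.02,0.015,-0.015]], jaw=[10,10,10,10,10,10,10])

```text
time: 19.2
position: [0.5969, -0.1134, 0.2625]
tcp_rot: [106.0, 89.9, -6.9]
contact_force: [4.5, 1.0, 5.7]
grip_width: 0.454
```

```bash
python3 -c "from h import *;tz();avg(6)"
```

```text
19.2 az -22.95 Tz -0.091 F [4.5 1.  5.7] T [ 0.39 -0.46 -0.09] P [ 0.5969 -0.1134  0.2625] j7 -28.7 e7 -0.954 w 0.454 tilt [ 0.002 -0.   ]
avg Tz -0.1146 +- 0.0117 e7 0.0305
19.5 az -22.83 Tz -0.103 F [2.9 0.7 6.7] T [ 0.38 -0.45 -0.1 ] P [ 0.5969 -0.1134  0.2625] j7 -28.6 e7 0.115 w 0.455 tilt [0.002 0.   ]
```

>>> arm_command(turn=[[4,0,0],[9,0,0],[14,0,0],[19,0,0],[24,0,0],[28,0,0],[28,0,0],[28,0,0]], dp=[[0.003,0,0],[0.006,0,0],[0.01,0,0],[0.013,0,0],[0.017,0,0],[0.02,0,0],[0.02,0,0],[0.02,0,0]], jaw=[10,10,10,10,10,10,10,10])

```text
time: 20.3
position: [0.5974, -0.1138, 0.2618]
tcp_rot: [134.9, 89.8, -6.0]
contact_force: [5.1, -0.0, 4.7]
grip_width: 0.455
```

```bash
python3 -c "from h import *;tz();avg(6)"
```

```text
20.3 az -50.85 Tz -0.065 F [ 5.1 -0.   4.7] T [ 0.26 -1.07 -0.06] P [ 0.5974 -0.1138  0.2618] j7 -55.1 e7 -0.012 w 0.455 tilt [ 0.003 -0.   ]
avg Tz -0.1011 +- 0.0065 e7 0.084
20.6 az -50.84 Tz -0.1 F [5.2 0.9 4.6] T [ 0.23 -1.05 -0.1 ] P [ 0.5973 -0.1137  0.2618] j7 -55.1 e7 0.089 w 0.451 tilt [ 0.003 -0.   ]
```

>>> arm_command(turn=[[0,0,0],[0,0,0],[0,0,0],[0,0,0],[0,0,0],[0,0,0],[0,0,0],[0,0,0]], dp=[[0,0,0],[0,0,0],[0,0,0],[0,0,0],[0,0,0],[0,0,0],[0,0,0],[0,0,0]], jaw=[70,100,100,100,100,100,100,100])

```text
time: 21.4
position: [0.596, -0.114, 0.2609]
tcp_rot: [26.4, 90.0, -114.6]
contact_force: [1.3, -1.5, 0.6]
grip_width: 1.002
```

>>> arm_command(turn=[[0,0,0],[0,0,0],[0,0,0],[0,0,0],[0,0,0],[0,0,0],[0,0,0],[0,0,0],[0,0,0]], dp=[[-0.3,0,0],[-0.8,0,0],[-1.4,0,0],[-2.0,0,0],[-2.6,0,0],[-3.2,0,0],[-3.2,0,0],[-3.2,0,0],[-3.2,0,0]], jaw=[100,100,100,100,100,100,100,100,100])

```text
time: 22.3
position: [0.5958, -0.114, 0.3884]
tcp_rot: [-18.9, 89.9, -159.9]
contact_force: [0.4, -0.1, -0.1]
grip_width: 0.997
```

```bash
python3 - <<'E'
from h import *
st(); P,C,o=cur()
print(C.inv().apply([-.16,0,.02])/.04)
E
```

```text
22.3 [ 0.5958 -0.114   0.3884] F [ 0.4 -0.1 -0.1] T [ 0.003 -0.026 -0.022] j [ 39.3  20.7 -46.2  68.2  14.9  97.  -54.1] w 0.997
[[-0.001, 0.629, -0.777], [-0.0, -0.777, -0.629], [-1.0, -0.0, 0.001]]
[-0.49554856 -2.51596464  3.11036229]
```

Released cleanly. Move back to see the knob and rack.

>>> arm_command(turn=[[0,0,0],[0,0,0],[0,0,0],[0,0,0],[0,0,0],[0,0,0],[0,0,0]], dp=[[-0.2,-0.6,0.7],[-0.4,-1.2,1.5],[-0.5,-1.8,2.3],[-0.5,-2.5,3.1],[-0.5,-2.5,3.1],[-0.5,-2.5,3.1],[-0.5,-2.5,3.1]], jaw=[100,100,100,100,100,100,100])

```text
time: 23.0
position: [0.4372, -0.1143, 0.4085]
tcp_rot: [-57.4, 90.0, 161.6]
contact_force: [-0.5, 0.5, -0.1]
grip_width: 1.004
```

```bash
python3 - <<'E'
from h import *
st()
p,d=camera("top"); cv2.imwrite("pics/t5.png",p); crop(0,"pics/t5.png",240,125,400,265,5,"pics/t5c.png"); P=cloud("top",d);Z=P[...,2]
p,d=camera("scene"); cv2.imwrite("pics/s5.png",p); crop(0,"pics/s5.png",240,170,370,280,6,"pics/s5c.png")
m=np.zeros(Z.shape,bool);m[150:200,280:320]=1
k=m&(Z>.275)&(Z<.32);print("knob top",np.median(Z[k]),k.sum())
print("bridge",np.median(Z[m&(Z>.238)&(Z<.256)]),"plate",np.median(Z[186:192,288:312]))
E
```

```text
23.0 [ 0.4372 -0.1143  0.4085] F [-0.5  0.5 -0.1] T [ 0.012  0.03  -0.013] j [ 57.2  -3.7 -44.7  87.4  -2.6  95.3 -38.7] w 1.004
[[-0.001, 0.629, -0.777], [0.0, -0.777, -0.629], [-1.0, -0.001, 0.0]]
knob top 0.2967976079793454 247
bridge 0.2479366564130702 plate 0.19923303094036715
```

View pics/t5c.png

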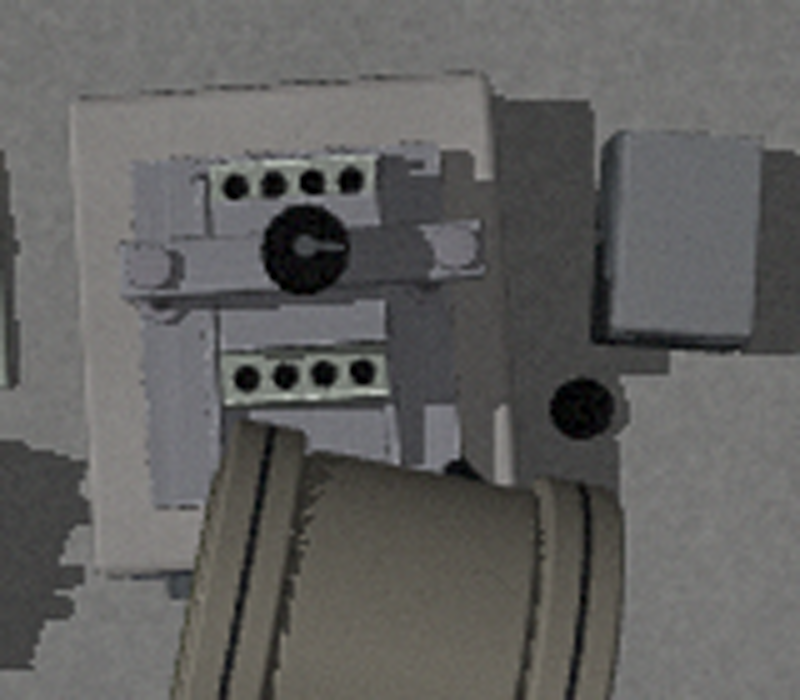

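View pics/s5c.png

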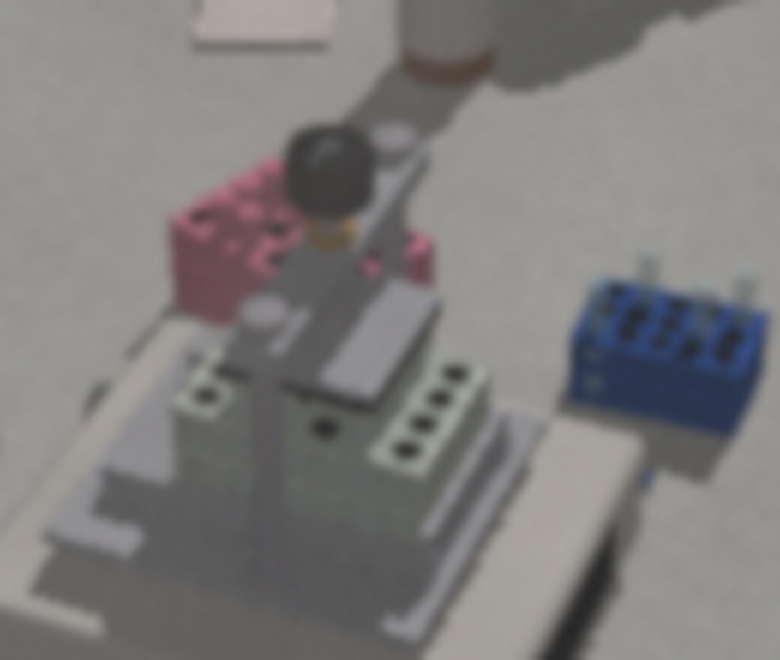

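View pics/t5.png

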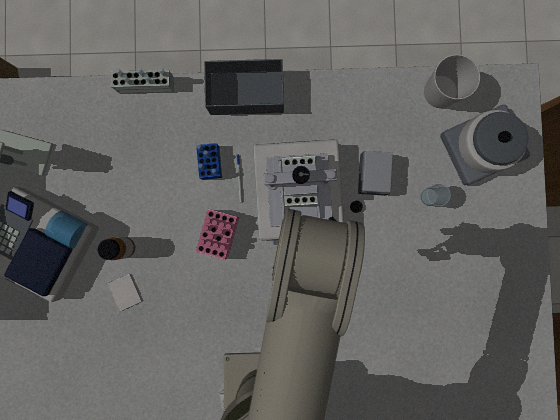

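```bash
python3 -c "
from workcell import *
print(hand_in())"
```

```text
the job is handed in; nothing more can be done
None
```

I pushed the rack home, clamped it a quarter turn past touch, let go of the knob and handed the job in at about 23 s of the 72 s allowed.

- **Rack:** I pushed its front face with the closed fingers. The force was about 2.5 N while it slid. At the stop it rose to 17.7 N with no further movement. The camera shows the rack's rear end at the back stop, and still so after clamping.
- **Clamp:** I turned the knob clockwise about 188° in one grip.
    - **Touch:** After about 97° the moment shifted from about 0.27 to 0.15 N m, which I took as the plate touching. The touch point is good to about 4°.
    - **Extra turn:** I gave it about 90° more and let go.
- **Last checks:**
    - The knob top dropped about 5.1 mm, against 5.2 mm expected for 188°. The knob's pointer now points the opposite way, as it should.
    - The plate came down about 3 mm, which fits a gap of 2.7 mm.
    - The arm was clear of the mixer and the other things in view had not moved. The red look-alike rack was hidden behind the arm in the last picture, so I could not check it by eye.
- **Signs that disagreed:**
    - The moment's sign and its drop at contact were the opposite of plain resistance. I read this as the arm easing back after each step against friction, which fits the expected 0.11 N m shift.
    - The last joint's effort was not reliable for feeling contact, so I used averaged wrist moments instead.

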